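Hook a dropped steel ring out from under the cooling rack

ROBOT

A 6-joint arm with a two-finger parallel gripper is mounted at the origin on the work surface. World frame = base frame: x ahead of the robot, y to its left, z up, the work surface at z = 0. Lengths are in m, angles in rad, forces in N, time in s.
With the tool pointing down it reaches from about 0.4 to 0.825 m from the base axis. Payload 7 kg.
Tool frame: the origin (TCP) lies midway between the tips of the shut fingers; the grasp point (between the pads) lies 19 mm behind it; y points along the fingers, z is the direction in which the jaws open and shut, and the axes are right-handed (so a half turn about y gives the same grasp; the last joint's range is limited). The gripper opens to 88 mm and grips with 3 to 60 N. Pads are 19 mm wide; open, the fingers measure 130 mm over their backs; the gripper's body (78 mm by 193 mm) begins 47 mm behind the grasp point.
Start: joints at [-0.842, 0.359, 0.012, 0, -1.224, -0.288], TCP at [0.288, -0.61, 0.227] pointing down, gripper open.
Joint ranges: [-3.07, 3.07], [-1.43, 2.12], [-1.02, 1.25], [-3.03, 1.67], [-3.05, -0], [-3.03, 3.03]. Speed limits (rad/s): [2.39, 2.39, 3.01, 3.14, 3.14, 3.14].

INTERFACE

Orientations are given as [roll, pitch, yaw] about the fixed x, y, z axes, in that order (R = Rz(yaw) Ry(pitch) Rx(roll)).
In Python, from station import arm gives the robot as it stands.
- The arm moves only by the tool move_arm, never from a script. Its argument "deltas" is a list of rows, each an object with "dp": the shift along the tool's x, y, z in mm, a list of three; "rotation": the turn, a rotation vector about the tool's x, y, z in degrees, a list of three. A call has 1 to 5 rows; each row shifts and turns the pose as measured when the row begins, along the tool's axes as they then stand; what a row does not reach is not made up. A row lasts 1/12 s, in which the tool goes at most 41.7 mm and 7.16 degrees, less where a joint would pass 70% of its speed; a pose out of reach is approached as far as the arm can. A call is refused whole if a number of a shift passes 41.7 or a number of a turn 7.16, either way. A call with a gripper value outside its range is refused whole. "jaw" is the closure in counts, from 0 (fully open) to 255 (shut), set as the call begins (left out, the last holds). The fingers move at their own pace and stop on an object; "squeeze" is the grip in N (left out, the last holds). Time passes only in rows, so rows that do not move let the fingers close. It gives the time, the measured TCP pose, the force and the opening at its end, in the units of the state.
- arm.get_state(): the state, without advancing time (a new reading comes with each control period).
- arm.grab_frame(name): name is "side" or "top" or "wrist"; returns a dict with "pixels" (480x640x3 uint8, red, green, blue), "z_map" (480x640 float32, m along the optical axis (not along the pixel's ray), 0 where there is no reading), "fx", "fy", "cx", "cy" (pixels), "k1" (the pictures are not rectified: a ray, as slopes to the right and down, at radius r is drawn at 1 + k1 r^2 times it, then the intrinsics apply), "cam_to_world" (4x4, takes a point from camera to world coordinates); the wrist camera has in their place "mount" (4x4, takes a point from camera to tool coordinates, whose origin is the TCP and whose axes are the tool frame's). Camera axes: x right, y down, z forward; pixel columns grow to the right and rows downward; lengths in m; the calibration is good to about 2 mm. A picture is of the moment at which its call begins: read the wrist's pose just before it.
- arm.job_done(): hands the job in, once; it reports no verdict.
The state is a dict: "t": time; "q": joint angles; "qd": joint speeds; "joint_efforts": joint torques, N m; "eef_pos": TCP position; "ee_rot": TCP orientation; "force": force on the tool from outside, world axes, zero at the start; "moment": the same for the moment, N m; "width": finger opening in m.
Only numpy, scipy, OpenCV 4.12 (cv2) and the standard library are available. Lean on these libraries where they do the work, as an engineer would, in place of code of your own. Each camera call takes 0.05 s, during which the arm holds its last target.

TASK

A steel ring has rolled under the low cooling rack on the welding bench, beside a hex nut. Take the flat hook by its wooden grip, reach in through the rack's open front, and drag the ring out with the hook until it lies flat on the bench well clear in front of the rack. Do not touch the ring with the gripper, leave the nut lying where it is, and finally lay the hook flat on the bench and let go of it.

Things in the scene. Friction and masses are not known exactly. Their poses are not given: they have to be found in the camera images.
- hook: Loose flat hook, 0.25 kg. Origin: centre of the underside of its wooden grip, an upright block 24 (x) x 60 (y) x 45 mm high. A flat aluminium bar, x = -8 to 8, 8 mm high, runs from it along +y; at its end a foot turns off to the +x side only: x = -8 to 50, y = 210 to 222, z = 0 to 12 mm. z up; one flat underside (z = 0). Starts on the bench, bar pointing roughly along world +y, to the rack.
- ring: The dropped part: a loose plain steel ring lying flat under the rack, outer diameter 40 mm, hole 24 mm, 14 mm high, 0.1 kg. Origin: centre of its underside, z up. It may lie in either half of the rack, its centre 35 to 80 mm behind the rack's front edge.
- nut: Bystander: a loose steel hex nut lying flat under the other half of the rack, 125 to 155 mm from the ring along the rack's x; 36 mm across flats, 42 mm across corners, 18 mm high, 0.1 kg. Origin: centre of its underside. To be left where it lies.
- rack: Fixed low steel rack of 5 mm rods, 24 mm gaps. Origin: centre of its footprint on the bench, z up. Spans x = -180 to 180, y = -80 to 80 mm; its underside is at z = 42, top 54 mm. Its front is the -y side (robot's right), open between two corner legs (clear x = -168 to 168); the back is closed by a plate from y = 74, the ends are open. Yaw within 8 degrees of 0.
There are look-alikes about, which are no part of the job. Leave any green or yellow look-alike of the ring alone.

How it is judged:
By the outcome, as a careful person would: the job done as asked, in the order asked, and still so for the second after the job is handed in, with the robot touching nothing.
It also fails if it takes over 43 s, if anything falls off the work surface, if the arm or the gripper's body presses on something with over 40 N, if the wrist force passes 120 N, or if a joint passes its speed limit or range.

## Working session

There is one attempt and no reset: what is moved stays moved. The work goes in short steps, Python scripts to look and compute and a tool call to move; the robot and the scene stay as the last step left them, time stands still between calls to the robot, and variables do not carry over. Pictures are saved under pics/ and viewed, and the job is handed in when it is done.

Besides the shell and the picture viewer there is one more tool, called after "Call:" as name(argument=value, ...) on one line, values as JSON. move_arm: Moves the arm, as the interface text tells. Its arguments: {"type":"object","properties":{"deltas":{"type":"array","items":{"type":"object","properties":{"dp":{"type":"array","items":{"type":"number"}},"rotation":{"type":"array","items":{"type":"number"}}}}},"jaw":{"type":"number"},"squeeze":{"type":"number"}},"required":["deltas"]}

```bash
ls; mkdir -p pics; cat > h.py <<'E'
import numpy as np, cv2, pickle
from station import arm
def snap(name,tag):
    s=arm.get_state(); f=arm.grab_frame(name); f['state']=s
    pickle.dump(f,open(f'pics/{tag}.pkl','wb')); cv2.imwrite(f'pics/{tag}.png',f['pixels'][:,:,::-1]); return f
E
python3 - <<'E'
from h import *
for n in ['top','side']:
    f=snap(n,n+'0'); print(n,f['fx'],f['fy'],f['cx'],f['cy'],f['k1']); print(f['cam_to_world'])
s=arm.get_state(); print({k:np.round(v,3).tolist() for k,v in s.items()})
E
```

```text
pics
top 447.0887265181154 447.0887265181154 314.20947792103857 247.2844395639339 -0.1096352407988814
[[-0.01137283 -0.98710941  0.15964233  0.38060912]
 [-0.99988742  0.01278923  0.0078477  -0.02363284]
 [-0.00978824 -0.1595351  -0.98714373  0.74587485]
 [ 0.          0.          0.          1.        ]]
side 538.642745803865 538.642745803865 316.79569758783725 235.7355553926878 -0.050655095950936355
[[-0.79912629 -0.4483122   0.40051634  0.12585659]
 [-0.60086703  0.57473805 -0.55554927  0.51203683]
 [ 0.01886754 -0.68461109 -0.72866431  0.7264308 ]
 [ 0.          0.          0.          1.        ]]
{'t': 0.1, 'q': [-0.842, 0.359, 0.011, -0.0, -1.224, -0.288], 'qd': [-0.0, -0.003, 0.002, 0.001, -0.0, 0.0], 'joint_efforts': [-0.0, -58.416, 29.375, 7.015, 0.01, -0.0], 'eef_pos': [0.288, -0.61, 0.226], 'ee_rot': [-1.569, 0.0, 0.441], 'force': [-0.641, 0.102, -0.481], 'moment': [-0.017, 0.017, -0.015], 'width': 0.088}
```

View pics/top0.png

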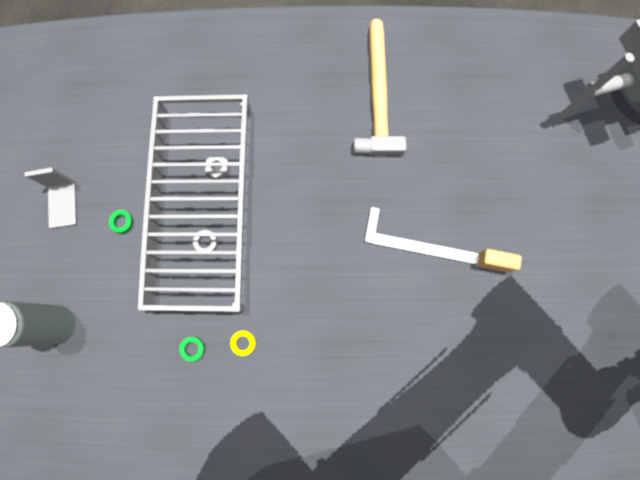

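View pics/side0.png

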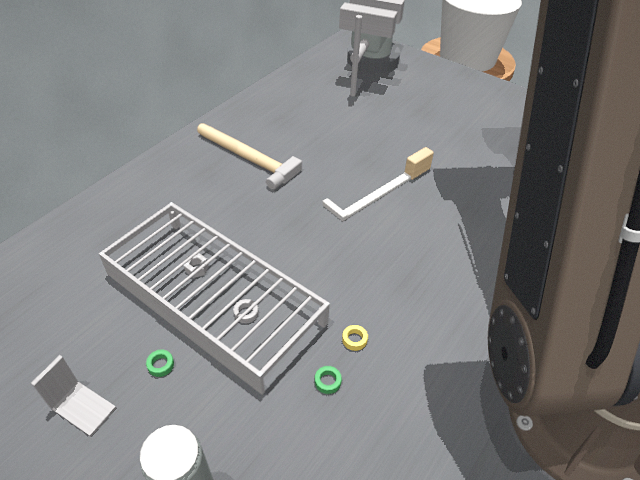

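```bash
cat >> h.py <<'E'
def ray(f,u,v):
    K=np.array([[f['fx'],0,f['cx']],[0,f['fy'],f['cy']],[0,0,1]])
    x,y=(u-f['cx'])/f['fx'],(v-f['cy'])/f['fy']
    xd,yd=x,y
    for _ in range(20):
        r2=x*x+y*y; x,y=xd/(1+f['k1']*r2),yd/(1+f['k1']*r2)
    return np.array([x,y,1.])
def T(f):
    if 'cam_to_world' in f: return f['cam_to_world']
    from scipy.spatial.transform import Rotation as R
    s=f['state']; M=np.eye(4); M[:3,:3]=R.from_euler('xyz',s['ee_rot']).as_matrix(); M[:3,3]=s['eef_pos']
    return M@f['mount']
def onz(f,u,v,z):
    M=T(f); d=M[:3,:3]@ray(f,u,v); o=M[:3,3]; return o+d*(z-o[2])/d[2]
def proj(f,p):
    M=np.linalg.inv(T(f)); c=M[:3,:3]@np.asarray(p)+M[:3,3]; x,y=c[:2]/c[2]; k=1+f['k1']*(x*x+y*y)
    return np.array([f['fx']*x*k+f['cx'],f['fy']*y*k+f['cy']])
def load(t): return pickle.load(open(f'pics/{t}.pkl','rb'))
def crop(t,x0,y0,w,h,s,out):
    im=cv2.imread(f'pics/{t}.png')[y0:y0+h,x0:x0+w]; cv2.imwrite(f'pics/{out}.png',cv2.resize(im,None,fx=s,fy=s,interpolation=cv2.INTER_CUBIC))
E
python3 - <<'E'
from h import *
crop('top0',130,85,135,235,2.5,'c1'); crop('top0',350,195,185,90,4,'c2'); crop('side0',90,190,250,210,3,'c3')
E
```

```text
(no output)
```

View pics/c1.png

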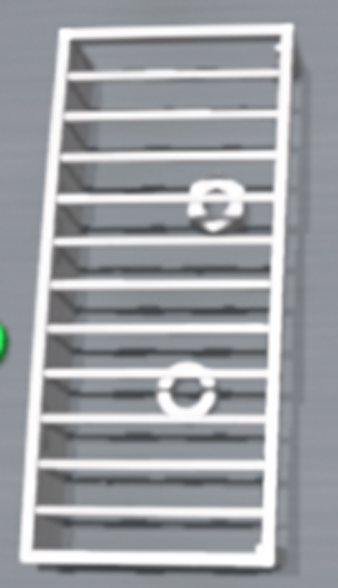

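View pics/c2.png

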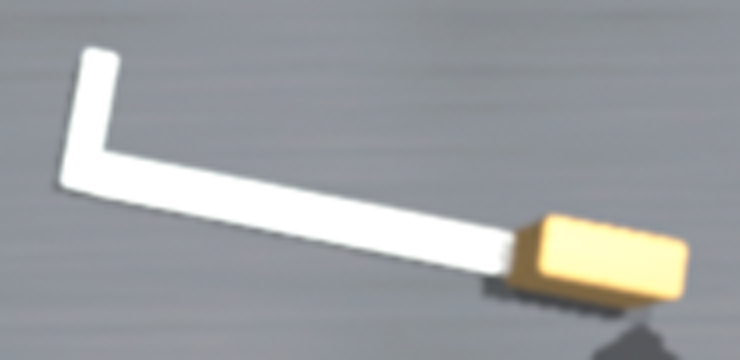

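View pics/c3.png

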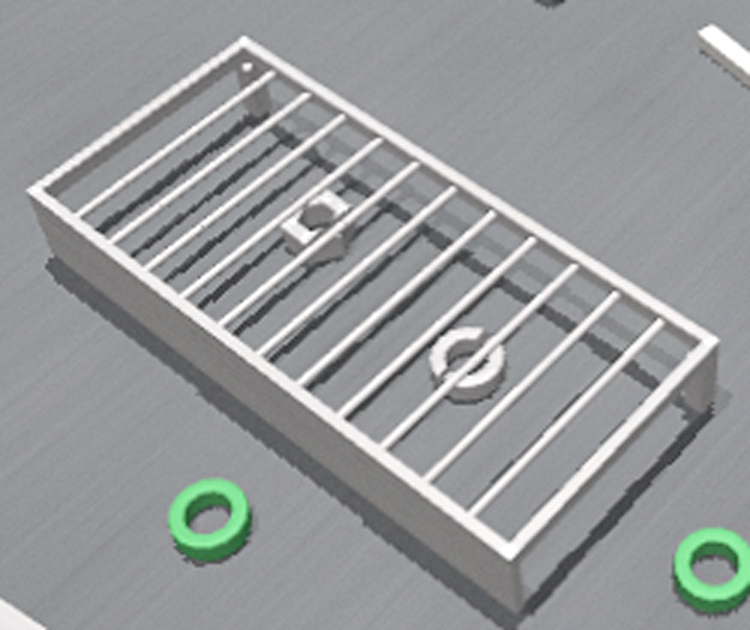

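```bash
python3 - <<'E'
from h import *
f=load('top0'); g=load('side0')
P=lambda u,v,z:np.round(onz(f,130+u/2.5,85+v/2.5,z)*1e3,1)
print('ring',P(186,390,.014),'nut',P(216,204,.018))
c=[P(*k,.054) for k in [(62,32),(292,27),(22,560),(272,563)]]; print('rack',c, sum(c)/4, 'yaw',[np.degrees(np.arctan2(*(a-b)[1::-1])) for a,b in [(c[0],c[2]),(c[1],c[3])]])
S=lambda u,v,z:np.round(onz(g,90+u/3,190+v/3,z)*1e3,1)
print('side ring',S(467,362,.014),'nut',S(318,222,.018)); print('rack',[S(*k,.054) for k in [(36,190),(243,40),(512,552),(715,343)]])
H=lambda u,v,z:np.round(onz(f,350+u/4,195+v/4,z)*1e3,1)
print('grip',[H(*k,.045) for k in [(545,214),(688,240),(683,300),(540,273)]]); print('foot',[H(*k,.012) for k in [(82,47),(120,54),(60,185),(105,152)]])
for u,v in [(242,343),(192,349),(120,221)]: print('lookalike',onz(f,u,v,.014)*1e3)
print(onz(f,380,145,.02),onz(f,354,147,.02))
E
```

```text
ring [512.  166.3  14. ] nut [640.9 148.6  18. ]
rack [array([755.5, 252.1,  54. ]), array([753.1,  92.8,  54. ]), array([397.9, 258.3,  54. ]), array([395.7,  99.4,  54. ])] [575.55 175.65  54.  ] yaw [np.float64(-0.9932836829420348), np.float64(-1.057943950395076)]
side ring [508.3 170.8  14. ] nut [638.7 152.5  18. ]
rack [array([752.4, 250.6,  54. ]), array([752. ,  97.4,  54. ]), array([399.1, 256.6,  54. ]), array([394.9, 103.7,  54. ])]
grip [array([ 488.4, -294.7,   45. ]), array([ 477. , -353.8,   45. ]), array([ 452.7, -349.6,   45. ]), array([ 464.6, -290.9,   45. ])]
foot [array([ 567.4, -113.7,   12. ]), array([ 564.2, -129.7,   12. ]), array([ 508.4, -102.6,   12. ]), array([ 522.2, -121.9,   12. ])]
lookalike [343.62751701 100.79150339  14.        ]
lookalike [334.00640445 182.81177586  14.        ]
lookalike [549.08761552 315.67996688  14.        ]
[ 0.6747303  -0.13304307  0.02      ] [ 0.67147586 -0.0881441   0.02      ]
```

```bash
cat >> h.py <<'E'
from scipy.spatial.transform import Rotation as R
def plan(p,yaw,maxmm=40,maxdeg=7):
    """split to rows: tool-frame deltas from current pose"""
    s=arm.get_state(); x=np.array(s['eef_pos']); r=R.from_euler('xyz',s['ee_rot']); tgt=R.from_euler('xyz',[-np.pi/2,0,np.radians(yaw)])
    rv=np.degrees((r.inv()*tgt).as_rotvec()); d=(np.asarray(p)-x)*1e3
    n=int(max(np.ceil(np.linalg.norm(d)/maxmm),np.ceil(np.linalg.norm(rv)/maxdeg),1))
    for i in range(n):
        ri=r*R.from_rotvec(np.radians(rv)*i/n); print(i,'dp',np.round(ri.inv().apply(d/n),1).tolist(),'rot',np.round(rv/n,2).tolist())
E
python3 -c "
from h import *
plan([.472,-.314,.12],79.1)"
```

```text
0 dp [29.3, 10.6, 18.9] rot [-0.01, -5.38, 0.0]
1 dp [30.9, 10.6, 16.1] rot [-0.01, -5.38, 0.0]
2 dp [32.3, 10.6, 13.1] rot [-0.01, -5.38, 0.0]
3 dp [33.4, 10.6, 10.0] rot [-0.01, -5.38, 0.0]
4 dp [34.2, 10.6, 6.8] rot [-0.01, -5.38, 0.0]
5 dp [34.7, 10.6, 3.6] rot [-0.01, -5.38, 0.0]
6 dp [34.9, 10.6, 0.3] rot [-0.01, -5.38, 0.0]
7 dp [34.7, 10.6, -2.9] rot [-0.01, -5.38, 0.0]
8 dp [34.3, 10.6, -6.2] rot [-0.01, -5.38, 0.0]
9 dp [33.6, 10.6, -9.4] rot [-0.01, -5.38, 0.0]
```

Call:
move_arm(deltas=[{"dp": [29, 10, 19], "rotation": [0, -5.4, 0]}, {"dp": [31, 10, 16], "rotation": [0, -5.4, 0]}, {"dp": [32, 10, 13], "rotation": [0, -5.4, 0]}, {"dp": [33, 10, 10], "rotation": [0, -5.4, 0]}, {"dp": [34, 10, 7], "rotation": [0, -5.4, 0]}], jaw=0, squeeze=50)

```text
t: 0.52
eef_pos: [0.3771, -0.4628, 0.1726]
ee_rot: [-1.569, 0.001, 0.919]
force: [1.2, -0.1, 0.4]
width: 0.0878
```

Call:
move_arm(deltas=[{"dp": [35, 10, 4], "rotation": [0, -5.4, 0]}, {"dp": [35, 10, 0], "rotation": [0, -5.4, 0]}, {"dp": [35, 10, -3], "rotation": [0, -5.4, 0]}, {"dp": [34, 10, -6], "rotation": [0, -5.4, 0]}, {"dp": [33, 10, -9], "rotation": [0, -5.4, 0]}])

```text
t: 0.93
eef_pos: [0.4677, -0.3048, 0.1191]
ee_rot: [-1.567, -0.001, 1.413]
force: [0.7, -0.8, 0.1]
width: 0.0879
```

```bash
python3 -c "
from h import *
plan([.472,-.314,.10],79.1)
f=snap('wrist','w1'); print(f['state']['eef_pos'],f['state']['ee_rot'])"
```

```text
0 dp [-8.4, 19.0, -5.8] rot [-0.24, 1.89, 0.06]
[ 0.46769771 -0.30483594  0.119057  ] [-1.56668812e+00 -1.03272418e-03  1.41347533e+00]
```

View pics/w1.png

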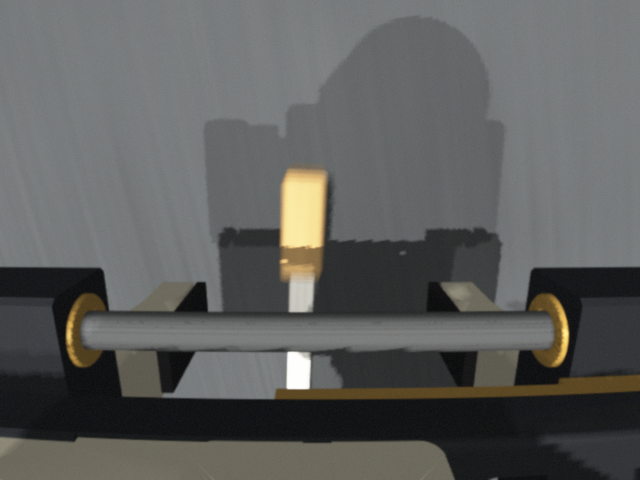

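```bash
python3 -c "
from h import *
f=load('w1')
for u,v in [(288,171),(326,171),(324,248),(281,247)]: print(onz(f,u,v,.045)*1e3)
print(proj(f,[.47,-.32,.045]))
crop('w1',260,150,90,150,4,'c4')
"
```

```text
[ 474.78902297 -352.47083364   45.        ]
[ 454.51535377 -349.20686504   45.        ]
[ 462.23144879 -306.70360246   45.        ]
[ 486.10486923 -311.14087839   45.        ]
[306.56978844 227.45979487]
```

View pics/c4.png

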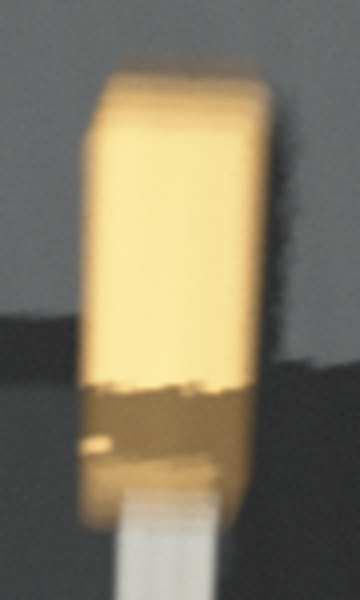

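Call:
move_arm(deltas=[{"dp": [-8, 20, -5], "rotation": [0, 1.9, 0]}, {"dp": [0, 30, 0], "rotation": [0, 0, 0]}, {"dp": [0, 30, 0], "rotation": [0, 0, 0]}, {"dp": [0, 20, 0], "rotation": [0, 0, 0]}, {"dp": [0, 0, 0], "rotation": [0, 0, 0]}])

```text
t: 1.4
eef_pos: [0.4765, -0.3045, 0.0139]
ee_rot: [-1.568, -0.002, 1.399]
force: [0.1, 0.4, 0.0]
width: 0.0877
```

```bash
python3 -c "
from h import *
plan([.472,-.314,.010],79.1)"
```

```text
0 dp [-10.1, 3.8, 2.8] rot [-0.17, 1.05, 0.12]
```

Call:
move_arm(deltas=[{"dp": [-10, 4, 3], "rotation": [0, 1, 0]}, {"dp": [0, 0, 0], "rotation": [0, 0, 0]}])

```text
t: 1.57
eef_pos: [0.4708, -0.314, 0.0091]
ee_rot: [-1.565, -0.002, 1.381]
force: [-0.8, -0.8, 0.4]
width: 0.0878
```

Call:
move_arm(deltas=[{"dp": [0, 0, 0], "rotation": [0, 0, 0]}, {"dp": [0, 0, 0], "rotation": [0, 0, 0]}, {"dp": [0, 0, 0], "rotation": [0, 0, 0]}, {"dp": [0, 0, 0], "rotation": [0, 0, 0]}, {"dp": [0, 0, 0], "rotation": [0, 0, 0]}], jaw=255, squeeze=50)

```text
t: 1.98
eef_pos: [0.4728, -0.3162, 0.0136]
ee_rot: [-1.571, -0.001, 1.379]
force: [0.1, -0.2, 0.7]
width: 0.0598
```

Call:
move_arm(deltas=[{"dp": [0, 0, 0], "rotation": [0, 0, 0]}, {"dp": [0, 0, 0], "rotation": [0, 0, 0]}, {"dp": [0, 0, 0], "rotation": [0, 0, 0]}, {"dp": [0, 0, 0], "rotation": [0, 0, 0]}, {"dp": [0, 0, 0], "rotation": [0, 0, 0]}])

```text
t: 2.4
eef_pos: [0.4737, -0.3161, 0.0151]
ee_rot: [-1.574, -0.001, 1.38]
force: [0.5, 0.0, 0.1]
width: 0.0268
```

```bash
python3 -c "
from h import *
f=snap('top','t1'); print(f['state']['eef_pos'],f['state']['ee_rot'],f['state']['force'],f['state']['width'])"
```

```text
[ 0.47370358 -0.31613581  0.01510437] [-1.57368059e+00 -9.12721555e-04  1.37973643e+00] [0.49717355 0.036287   0.12070796] 0.026825178600374533
```

View pics/t1.png

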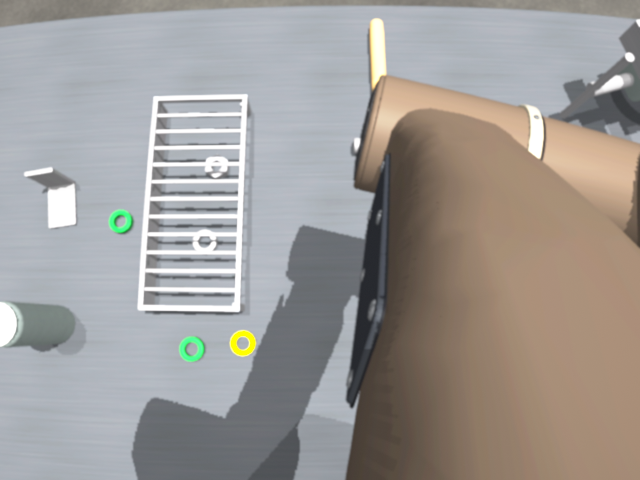

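Call:
move_arm(deltas=[{"dp": [0, 4, 0], "rotation": [0, 0, 0]}, {"dp": [0, 0, 0], "rotation": [0, 0, 0]}, {"dp": [0, 0, 0], "rotation": [0, 0, 0]}])

```text
t: 2.7
eef_pos: [0.474, -0.3162, 0.0168]
ee_rot: [-1.575, 0.001, 1.382]
force: [-0.4, -0.1, -2.9]
width: 0.0236
```

```bash
python3 -c "
from h import *
f=snap('side','s1'); print(f['state']['eef_pos'],f['state']['ee_rot'],f['state']['force'],f['state']['width'])"
```

```text
[ 0.47403359 -0.31618708  0.01676455] [-1.57463710e+00  5.60173382e-04  1.38226515e+00] [-0.39547107 -0.12137775 -2.92376827] 0.023601201105914186
```

View pics/s1.png

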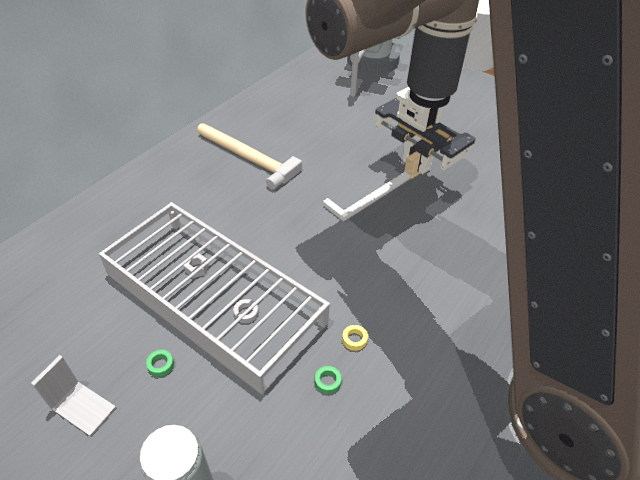

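```bash
python3 -c "
from h import *
plan([.428,-.145,.0175],89,maxmm=36)"
```

```text
0 dp [31.9, -0.3, 15.4] rot [0.04, -1.96, -0.01]
1 dp [32.4, -0.3, 14.3] rot [0.04, -1.96, -0.01]
2 dp [32.9, -0.2, 13.2] rot [0.04, -1.96, -0.01]
3 dp [33.3, -0.2, 12.1] rot [0.04, -1.96, -0.01]
4 dp [33.7, -0.2, 10.9] rot [0.04, -1.96, -0.01]
```

Call:
move_arm(deltas=[{"dp": [25, 0, 12], "rotation": [0, -2, 0]}, {"dp": [30, 0, 14], "rotation": [0, -2, 0]}, {"dp": [30, 0, 13], "rotation": [0, -2, 0]}, {"dp": [30, 0, 12], "rotation": [0, -2, 0]}, {"dp": [25, 0, 11], "rotation": [0, -2, 0]}])

```text
t: 3.17
eef_pos: [0.4326, -0.171, 0.0149]
ee_rot: [-1.58, 0.004, 1.557]
force: [1.6, -3.0, 3.8]
width: 0.0236
```

```bash
python3 -c "
from h import *
plan([.428,-.145,.0175],89,maxmm=36)
f=snap('side','s2'); print(f['state']['eef_pos'],f['state']['ee_rot'],f['state']['force'],f['state']['width'])"
```

```text
0 dp [26.0, -2.8, 5.0] rot [0.54, 0.21, -0.23]
[ 0.4326396  -0.17104109  0.01488908] [-1.58029721  0.00411648  1.55693688] [ 1.6155996  -3.00613002  3.75940446] 0.023638048914328212
```

View pics/s2.png

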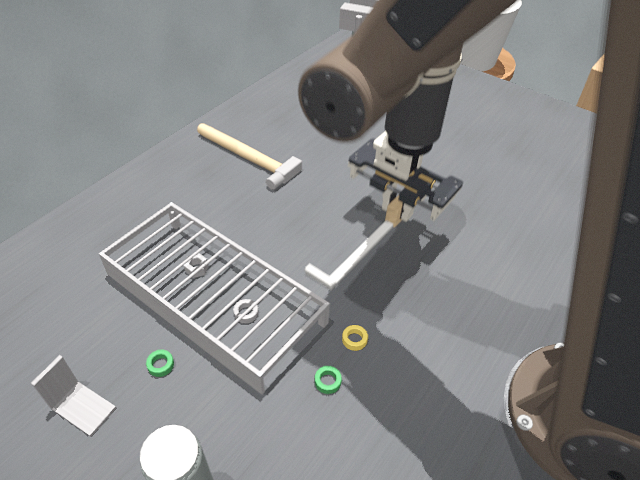

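```bash
python3 -c "
from h import *
f=load('s2'); crop('s2',290,190,130,110,6,'c5')
import itertools
a=R.from_euler('xyz',f['state']['ee_rot']).as_euler('xyz'); yaw=a[2]-np.pi/2; o=np.array(f['state']['eef_pos'])+np.array([0,-.007,0]); o[2]=0.0
for z in (0,.012):
  for p in [(.05,.222),(.05,.21),(-.008,.222),(.008,.21),(.0,.03)]:
    w=o+R.from_euler('z',yaw).apply([*p,z]); print(z,p,w.round(3),proj(f,w).round(1),((proj(f,w)-[290,190])*6).round())
"
```

```text
0 (0.05, 0.222) [0.486 0.043 0.   ] [305.5 274.1] [ 93. 505.]
0 (0.05, 0.21) [0.486 0.031 0.   ] [309.8 269.9] [119. 480.]
0 (-0.008, 0.222) [0.428 0.044 0.   ] [332.3 290.8] [254. 605.]
0 (0.008, 0.21) [0.444 0.032 0.   ] [329.  281.7] [234. 550.]
0 (0.0, 0.03) [ 0.433 -0.148  0.   ] [389.4 225.3] [596. 212.]
0.012 (0.05, 0.222) [0.486 0.043 0.012] [305.5 269.7] [ 93. 478.]
0.012 (0.05, 0.21) [0.486 0.031 0.012] [309.8 265.5] [119. 453.]
0.012 (-0.008, 0.222) [0.428 0.044 0.012] [332.6 286.4] [256. 578.]
0.012 (0.008, 0.21) [0.444 0.032 0.012] [329.3 277.4] [236. 524.]
0.012 (0.0, 0.03) [ 0.433 -0.148  0.012] [390.1 220.8] [601. 185.]
```

View pics/c5.png

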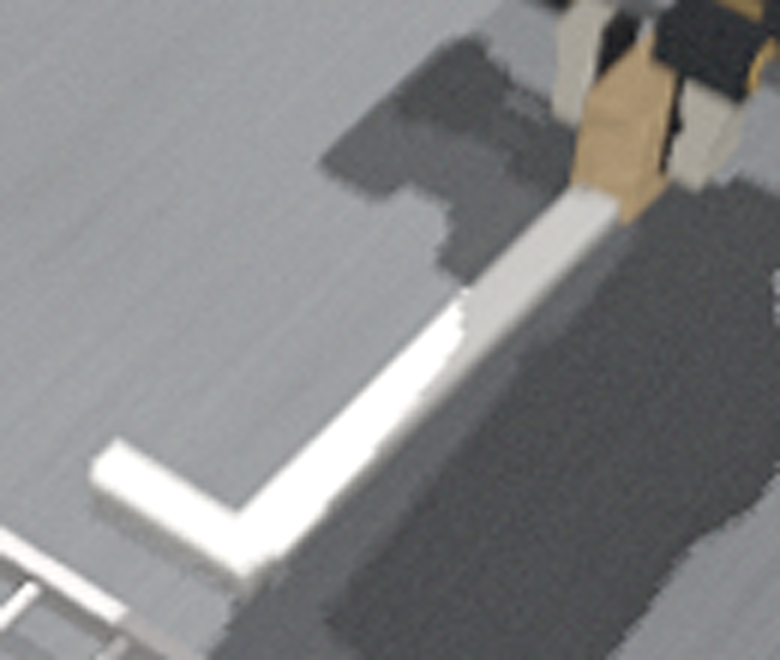

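Call:
move_arm(deltas=[{"dp": [25, -2, 5], "rotation": [0.5, 0, 0]}, {"dp": [30, 0, 1], "rotation": [0, 0, 0]}])

```text
t: 3.38
eef_pos: [0.4243, -0.113, 0.0163]
ee_rot: [-1.571, 0.003, 1.559]
force: [1.2, 0.6, -3.3]
width: 0.0235
```

```bash
python3 -c "
from h import *
plan([.426,0,.0165],89,maxmm=36)
f=snap('side','s3'); crop('s3',90,170,330,210,2.4,'c6'); print(f['state']['eef_pos'],f['state']['ee_rot'],f['state']['force'],f['state']['width'])"
```

```text
0 dp [28.3, -0.1, -0.1] rot [-0.0, 0.08, -0.05]
1 dp [28.3, -0.1, -0.1] rot [-0.0, 0.08, -0.05]
2 dp [28.3, -0.1, -0.0] rot [-0.0, 0.08, -0.05]
3 dp [28.3, -0.1, 0.0] rot [-0.0, 0.08, -0.05]
[ 0.42429677 -0.11300103  0.01634805] [-1.57064731  0.0033908   1.55889173] [ 1.18260925  0.56801444 -3.25578464] 0.023543816671416033
```

View pics/c6.png

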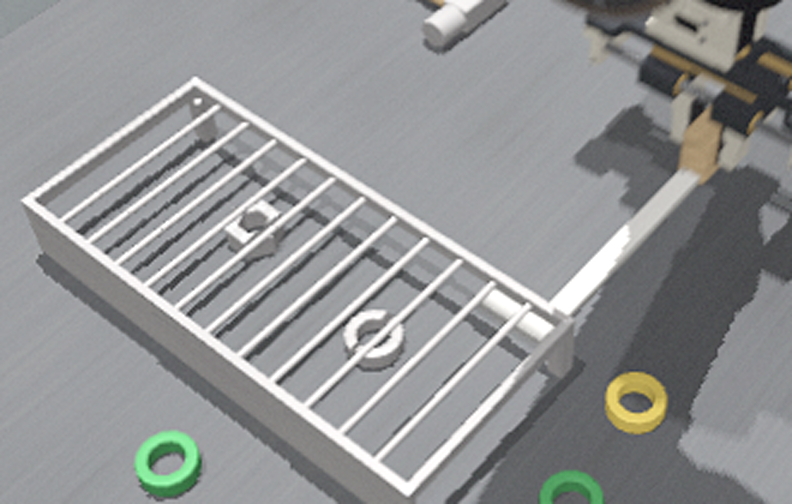

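Call:
move_arm(deltas=[{"dp": [27, 0, 0], "rotation": [0, 0, 0]}, {"dp": [27, 0, 0], "rotation": [0, 0, 0]}, {"dp": [25, 0, 0], "rotation": [0, 0, 0]}])

```text
t: 3.68
eef_pos: [0.4242, -0.029, 0.015]
ee_rot: [-1.57, 0.003, 1.558]
force: [0.1, -1.7, -0.8]
width: 0.0238
```

```bash
python3 -c "
from h import *
plan([.426,0.002,.0165],89,maxmm=36)
f=snap('side','s4'); crop('s4',90,170,330,210,2.4,'c7'); print(f['state']['eef_pos'],f['state']['ee_rot'],f['state']['force'],f['state']['width'])"
```

```text
0 dp [31.0, -1.6, -1.4] rot [-0.06, 0.27, -0.19]
[ 0.42423918 -0.0290231   0.01499457] [-1.56982011  0.00335344  1.55801579] [ 0.12517577 -1.6697309  -0.80967903] 0.023756073761568953
```

View pics/c7.png

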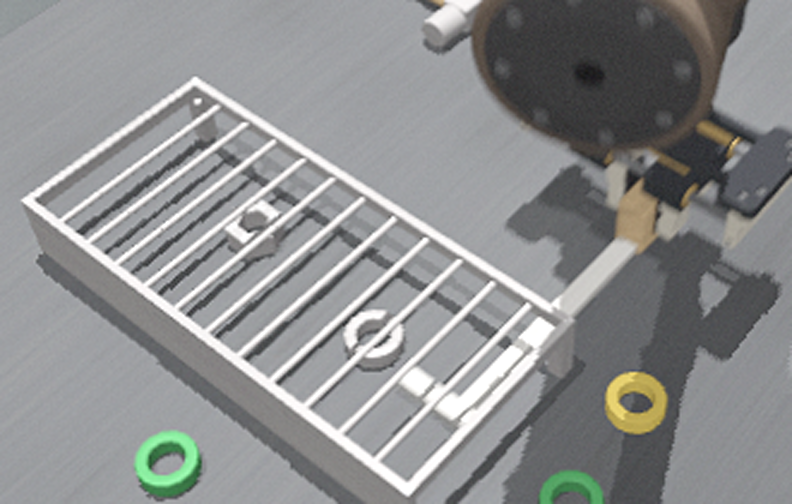

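Call:
move_arm(deltas=[{"dp": [20, -1, 0], "rotation": [0, 0, 0]}, {"dp": [11, -1, 0], "rotation": [0, 0, 0]}, {"dp": [0, 0, 0], "rotation": [0, 0, 0]}])

```text
t: 3.98
eef_pos: [0.4253, 0.0079, 0.0161]
ee_rot: [-1.57, 0.003, 1.562]
force: [-0.3, -0.4, -2.9]
width: 0.0239
```

```bash
python3 -c "
from h import *
f=snap('side','s5'); crop('s5',90,170,330,210,2.4,'c8'); print(f['state']['eef_pos'],f['state']['ee_rot'],f['state']['force'],f['state']['width'])"
```

```text
[0.42525035 0.00790487 0.01610177] [-1.57003878  0.00303346  1.56222953] [-0.29268417 -0.39512373 -2.85152947] 0.02387840087686509
```

View pics/c8.png

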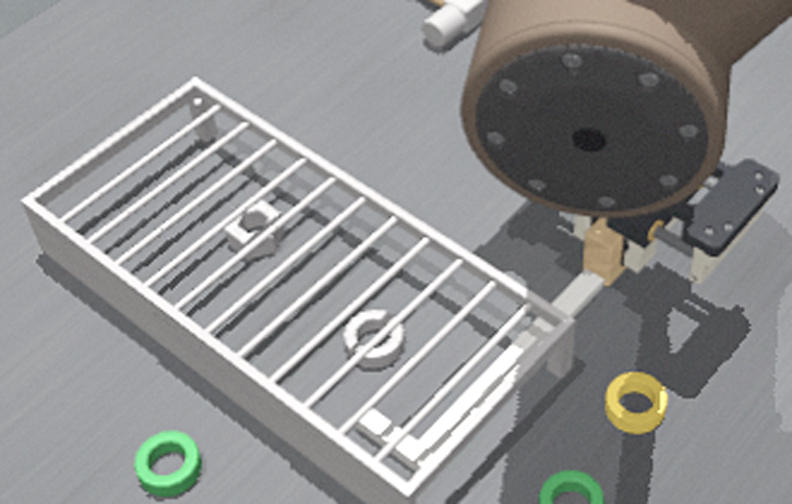

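Call:
move_arm(deltas=[{"dp": [0, 0, -22], "rotation": [0, 1.2, 0]}, {"dp": [0, 0, -22], "rotation": [0, 1.2, 0]}, {"dp": [0, 0, 0], "rotation": [0, 0, 0]}])

```text
t: 4.28
eef_pos: [0.4682, 0.0048, 0.015]
ee_rot: [-1.567, 0.004, 1.521]
force: [1.5, 1.2, 0.1]
width: 0.0238
```

```bash
python3 -c "
from h import *
f=snap('side','s6'); crop('s6',90,170,330,210,2.4,'c9'); print(f['state']['eef_pos'],f['state']['ee_rot'],f['state']['force'],f['state']['width'])"
```

```text
[0.46816464 0.00482727 0.01497803] [-1.5667939   0.00431189  1.52103752] [1.50470252 1.15634876 0.06077638] 0.023797853886219883
```

View pics/c9.png

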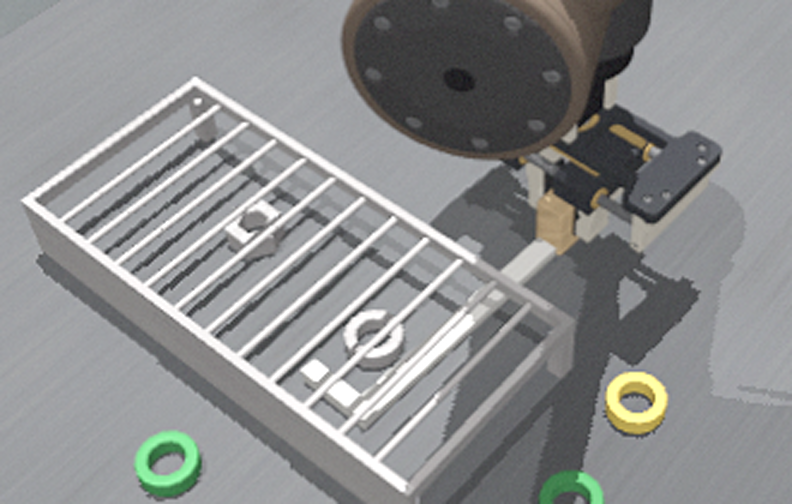

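Call:
move_arm(deltas=[{"dp": [-12, 0, 0], "rotation": [0, 0, 0]}, {"dp": [-15, 0, -1], "rotation": [0, 0, 0]}, {"dp": [-15, 0, -1], "rotation": [0, 0, 0]}, {"dp": [-12, 0, -1], "rotation": [0, 0, 0]}])

```text
t: 4.67
eef_pos: [0.468, -0.0505, 0.0148]
ee_rot: [-1.57, 0.001, 1.522]
force: [0.1, 3.3, 1.8]
width: 0.0237
```

```bash
python3 -c "
from h import *
f=snap('side','s7'); crop('s7',90,170,330,210,2.4,'c10'); print(f['state']['eef_pos'],f['state']['ee_rot'],f['state']['force'],f['state']['width'])"
```

```text
[ 0.46798008 -0.05051539  0.01483301] [-1.56991090e+00  1.28306459e-03  1.52168795e+00] [0.10048171 3.29689154 1.7502462 ] 0.023747875617721195
```

View pics/c10.png

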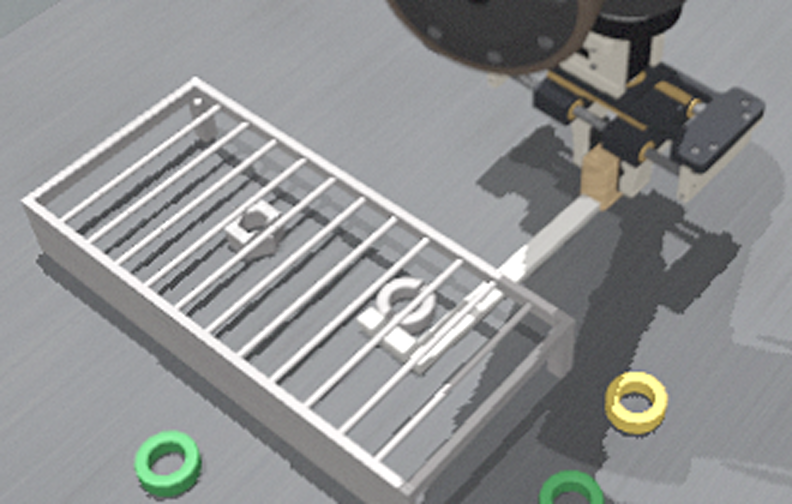

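Ring is riding in the hook; nut untouched. Continue pulling.

Call:
move_arm(deltas=[{"dp": [-15, 0, -1], "rotation": [0, 0, 0]}, {"dp": [-15, 0, -1], "rotation": [0, 0, 0]}, {"dp": [-15, 0, -1], "rotation": [0, 0, 0]}, {"dp": [-15, 0, -1], "rotation": [0, 0, 0]}, {"dp": [-15, 0, -1], "rotation": [0, 0, 0]}])

```text
t: 5.13
eef_pos: [0.4665, -0.1301, 0.0148]
ee_rot: [-1.571, -0.0, 1.521]
force: [0.9, 3.4, 2.6]
width: 0.0236
```

```bash
python3 -c "
from h import *
f=snap('side','s8'); crop('s8',90,130,330,250,2.4,'c11'); print(f['state']['eef_pos'],f['state']['ee_rot'],f['state']['force'],f['state']['width'])"
```

```text
[ 0.46647692 -0.13008793  0.01484885] [-1.57060586e+00 -1.01246281e-04  1.52062284e+00] [0.92053112 3.42567329 2.61623031] 0.02362561882235785
```

View pics/c11.png

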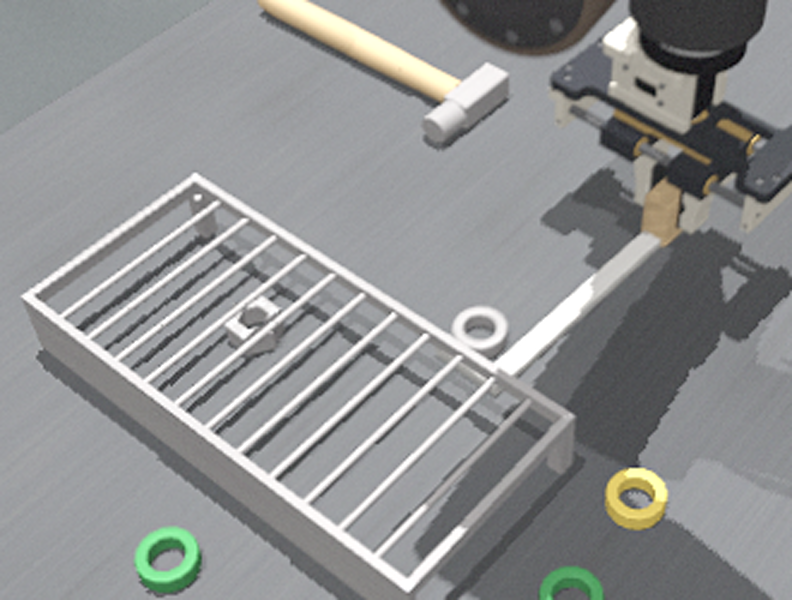

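Call:
move_arm(deltas=[{"dp": [-15, 0, -1], "rotation": [0, 0, 0]}, {"dp": [-15, 0, -1], "rotation": [0, 0, 0]}, {"dp": [-15, 0, -1], "rotation": [0, 0, 0]}, {"dp": [-15, 0, -1], "rotation": [0, 0, 0]}, {"dp": [-15, 0, -1], "rotation": [0, 0, 0]}])

```text
t: 5.6
eef_pos: [0.4643, -0.2092, 0.0149]
ee_rot: [-1.57, -0.001, 1.519]
force: [-0.5, 4.5, 3.0]
width: 0.0237
```

Call:
move_arm(deltas=[{"dp": [-12, 0, -1], "rotation": [0, 0, 0]}, {"dp": [-8, 0, 0], "rotation": [0, 0, 0]}, {"dp": [-4, 0, 0], "rotation": [0, 0, 0]}, {"dp": [0, 0, 0], "rotation": [0, 0, 0]}, {"dp": [12, 0, 0], "rotation": [0, 0, 0]}])

```text
t: 6.02
eef_pos: [0.4626, -0.2251, 0.0149]
ee_rot: [-1.571, -0.002, 1.514]
force: [0.0, -2.2, 1.2]
width: 0.0234
```

```bash
python3 -c "
from h import *
f=snap('side','s9'); crop('s9',90,100,350,260,2.25,'c12'); print(f['state']['eef_pos'],f['state']['ee_rot'],f['state']['force'],f['state']['width'])"
```

```text
[ 0.46262505 -0.22514028  0.01485484] [-1.57062192 -0.00158402  1.51408565] [ 0.01729317 -2.22683618  1.23326462] 0.02337908774995751
```

View pics/c12.png

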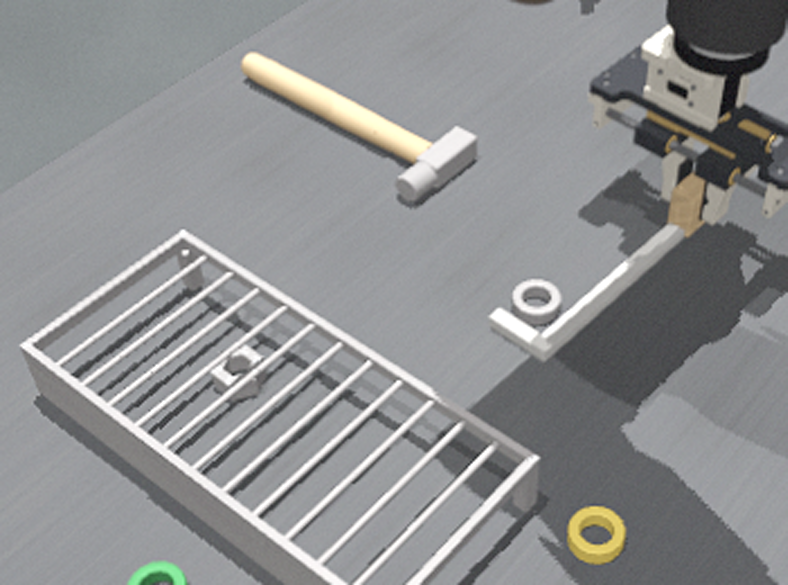

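Call:
move_arm(deltas=[{"dp": [6, 0, 5], "rotation": [0, 0, 0]}, {"dp": [0, 0, 0], "rotation": [0, 0, 0]}, {"dp": [0, 0, 0], "rotation": [0, 0, 0]}])

```text
t: 6.32
eef_pos: [0.4568, -0.2148, 0.0149]
ee_rot: [-1.57, -0.002, 1.517]
force: [0.3, -0.1, -0.6]
width: 0.024
```

Call:
move_arm(deltas=[{"dp": [0, 0, 0], "rotation": [0, 0, 0]}, {"dp": [0, 0, 0], "rotation": [0, 0, 0]}, {"dp": [0, 0, 0], "rotation": [0, 0, 0]}, {"dp": [0, 0, 0], "rotation": [0, 0, 0]}, {"dp": [0, 0, 0], "rotation": [0, 0, 0]}], jaw=0)

```text
t: 6.73
eef_pos: [0.4556, -0.2137, 0.0143]
ee_rot: [-1.567, -0.002, 1.518]
force: [-0.1, -0.0, -0.6]
width: 0.0513
```

Call:
move_arm(deltas=[{"dp": [0, 0, 0], "rotation": [0, 0, 0]}, {"dp": [0, 0, 0], "rotation": [0, 0, 0]}, {"dp": [0, 0, 0], "rotation": [0, 0, 0]}, {"dp": [0, 0, 0], "rotation": [0, 0, 0]}, {"dp": [0, 0, 0], "rotation": [0, 0, 0]}])

```text
t: 7.15
eef_pos: [0.4554, -0.214, 0.014]
ee_rot: [-1.567, -0.002, 1.517]
force: [0.1, -0.2, 0.2]
width: 0.0843
```

Lift straight up, then back away (-y) for an unobstructed view.

Call:
move_arm(deltas=[{"dp": [0, -20, 0], "rotation": [0, 0, 0]}, {"dp": [0, -35, 0], "rotation": [0, 0, 0]}, {"dp": [0, -40, 0], "rotation": [0, 0, 0]}, {"dp": [0, -40, 0], "rotation": [0, 0, 0]}, {"dp": [-20, -30, 0], "rotation": [0, 0, 0]}])

```text
t: 7.57
eef_pos: [0.4495, -0.2326, 0.1778]
ee_rot: [-1.549, -0.004, 1.517]
force: [1.2, 0.1, 0.7]
width: 0.0876
```

Call:
move_arm(deltas=[{"dp": [-40, 0, 0], "rotation": [0, 0, 0]}, {"dp": [-40, 0, 0], "rotation": [0, 0, 0]}, {"dp": [-40, 0, 0], "rotation": [0, 0, 0]}, {"dp": [-40, 0, 0], "rotation": [0, 0, 0]}, {"dp": [-30, 0, 0], "rotation": [0, 0, 0]}])

```text
t: 7.98
eef_pos: [0.4453, -0.4288, 0.1909]
ee_rot: [-1.57, 0.002, 1.527]
force: [1.3, 0.6, 0.2]
width: 0.0878
```

```bash
python3 -c "
from h import *
f=snap('side','s10');f=snap('top','t10'); print(f['state']['eef_pos'],f['state']['force'],f['state']['width'])"
```

```text
[ 0.44496414 -0.43268449  0.19036928] [ 2.9097734  -5.64474433  2.84056304] 0.08748706340190232
```

View pics/s10.png

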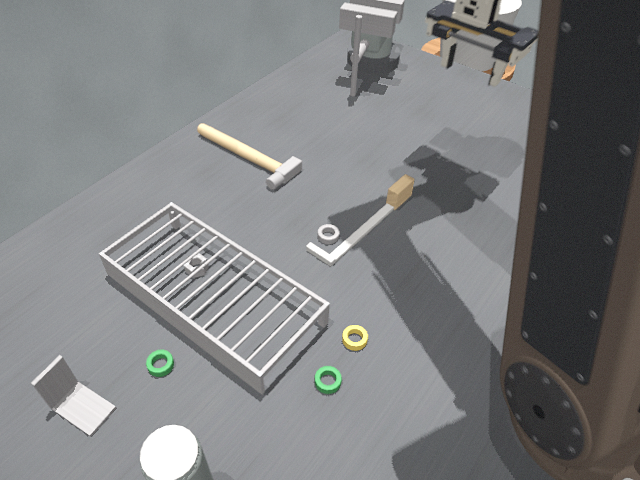

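View pics/t10.png

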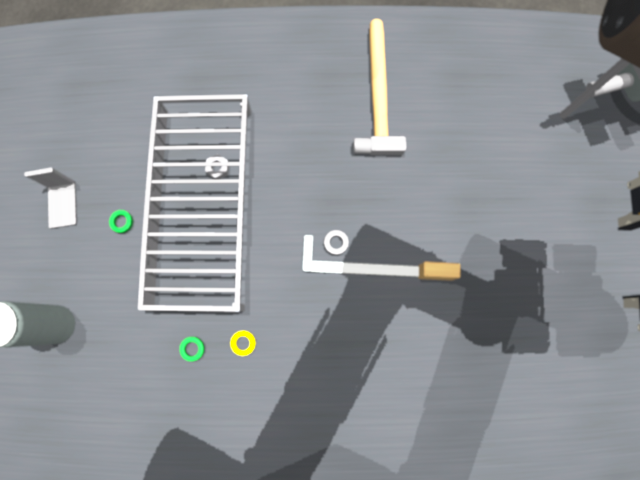

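Call:
move_arm(deltas=[{"dp": [0, -5, 0], "rotation": [0, 0, 0]}, {"dp": [0, 0, 0], "rotation": [0, 0, 0]}, {"dp": [0, 0, 0], "rotation": [0, 0, 0]}])

```text
t: 8.33
eef_pos: [0.4436, -0.43, 0.194]
ee_rot: [-1.567, 0.0, 1.521]
force: [-0.3, 1.2, -0.9]
width: 0.0878
```

```bash
python3 -c "
from h import *
s=arm.get_state(); print(s['force'],s['qd'])
f=load('t10'); print(onz(f,336,242,.014),onz(f,216.4,166.6,.018))
print(arm.job_done())"
```

```text
[-0.34262033  1.24185711 -0.8761586 ] [ 0.00764535 -0.01374155  0.00439495  0.00427562 -0.00535269 -0.00476762]
[ 0.50739148 -0.05411121  0.014     ] [0.64094717 0.14863735 0.018     ]
the job is handed in; nothing more can be done
None
```

The ring is out from under the rack, and I handed the job in at about 8.3 s. I gripped the hook by its wooden grip, passed the foot in through the front beside the ring, hooked it from behind and dragged it out. I then eased the hook off the ring, let go of it on the bench and backed the arm away.

- **Ring:** the last pictures show it flat at about (0.507, -0.054) m, with its nearest edge about 130 mm in front of the rack. The gripper never came near it.
- **Nut:** it sits at the same pixel as at the start, about (0.641, 0.149) m, to about 1 px by eye.
- **Hook and other objects:** the hook lies flat and released, with a small gap to the ring. The look-alikes and the hammer are where they were.
- **Arm:** it is clear of everything, and the force readings were only about 1 N once it settled.

No check failed. The top and side cameras disagreed by about 4 mm on where the ring and nut first lay, which was within the clearances I used.

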